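# Click the card-holder sleeve onto its sign stand

## Task

On this serving counter, a menu-card stand is in two pieces. Pick up the square metal sleeve with the window in its side, set it mouth down over the post of the heavy foot with the window on the same side as the post's spring button, and push it down so that it presses the button in, until it sits fully home on the foot plate with the button popped out through the window. Then let go.

Things in the scene. Friction and masses are not known exactly. Their poses are not given: they have to be found in the camera images.
- sleeve_centre (a point): Aluminium square sleeve 38 x 38 mm, 80 tall, upright, open mouth down; 4 mm walls, 30 x 30 inside, 6 mm top cap with two 4 mm ridges. Window 20 mm wide, 17 to 45 mm above its foot, in one wall only. Point: on its axis, 40 mm above its foot. z up; x out through the window; +-y walls are plain, to grasp. Tubes that do not fit: a square one 60 tall without window, a round one.
- post_base (a point): Foot of the stand: fixed dark steel plate 120 x 120 x 12 mm with a round upright steel post, 24 mm diameter, 66 tall above the plate, tapering to 8 over its top 18. Point: on the post's axis at the plate's top, where the sleeve's foot rests at last (sleeve_centre 40 mm above, its x along this x within 15 degrees). z up; x from the axis to the button's side.
- button (a joint): Brass spring wedge in the post's side, 8 mm wide, sticking out 10 mm (tip 22 from the axis, 26 above the plate), sloping back to the post at 42 above the plate, so a sleeve pushed down (10 N is ample) presses it in by itself; its spring returns it. Metres: 0 fully out, grows when pressed, 0.010 flush with the post, stop 0.011.
There are look-alikes about, which are no part of the job. What is shaped like the part that bears sleeve_centre but pink or yellow is not meant.

How it is judged:
By the outcome, as a careful person would: the job done as asked, in the order asked, and still so for the second after the job is handed in, with the robot touching nothing.
It also fails if it takes over 38 s, if anything falls off the work surface, if the arm or the gripper's body presses on something with over 40 N, if the wrist force passes 120 N, or if a joint passes its speed limit or range.

## Robot

A 7-joint arm with a two-finger parallel gripper is mounted at the origin on the work surface. World frame = base frame: x ahead of the robot, y to its left, z up, the work surface at z = 0. Lengths are in m, angles in rad, forces in N, time in s.
With the tool pointing down it reaches from about 0.425 to 0.925 m from the base axis. Payload 6.8 kg.
Tool frame: the origin (TCP) lies at the very end of the fingers, on their centre line; the grasp point (between the pads) lies 19 mm behind it (hold_point_z is the distance from the TCP to the grasp point, in m); z points along the fingers, y is the direction in which the jaws open and shut (so a half turn about z gives the same grasp; the last joint's range is limited). The gripper opens to 85 mm and grips with 20 to 120 N. Pads are 22 mm wide; open, the fingers measure 114 mm over their backs; the gripper's body (76 mm by 85 mm) begins 54 mm behind the grasp point. The pads swing forward as they close: fully open they stand 13 mm farther back than shut.
Start: joints at [1.155, 0.477, 0.022, 1.555, -0.011, 1.109, -0.083], TCP at [0.205, -0.643, 0.231] pointing down, gripper open.
Joint ranges: [-2.96, 2.96], [-0.34, 2.1], [-1.41, 1.46], [0.24, 2.44], [-1.37, 4.51], [0.17, 1.92], [-2.96, 2.96]. Speed limits (rad/s): [2.39, 2.39, 3.14, 3.14, 3.14, 3.14, 3.14].

## Interface

Orientations are given as a unit quaternion [w, x, y, z].
In Python, from station import get_obs, read_camera, calibration, hand_in, regions_of, hold_point_z gives the robot as it stands.
- The arm moves only by the tool send_rows, never from a script. Its argument "motion" is text: rows parted by semicolons, each of 7 numbers parted by spaces: the shift along the world's x, y, z in cm, then the turn, a rotation vector about the world's x, y, z in degrees, then the closure, from 0 (fully open) to 1 (shut). In form: dx dy dz rx ry rz fingers; .... A call has 1 to 20 rows; each row shifts and turns the pose as measured when the row begins; what a row does not reach is not made up. A row lasts 1/12 s, in which the tool goes at most 41.7 mm and 7.16 degrees, less where a joint would pass 70% of its speed; a pose out of reach is approached as far as the arm can. A call is refused whole if a number of a shift passes 4.17 or a number of a turn 7.16, either way. A call with a gripper value outside its range is refused whole. The fingers move at their own pace and stop on an object; "newtons" is the grip in N (left out, the last holds). Time passes only in rows, so rows that do not move let the fingers close. It gives the time, the measured TCP pose, the force and the opening at its end, in the units of the state.
- get_obs(): the state, without advancing time (a new reading comes with each control period).
- read_camera(name): name is "scene" or "top" or "wrist"; returns the picture (400x640x3 uint8, red, green, blue); there is no depth.
- calibration(name): a dict with "mtx" (3x3 intrinsics, pixels), "R" (3x3) and "t" (3): a world point X has camera coordinates R X + t; the wrist camera has in their place "hand_eye" (4x4, takes a point from camera to tool coordinates, whose origin is the TCP and whose axes are the flange's). Camera axes: x right, y down, z forward; pixel columns grow to the right and rows downward; lengths in m; the calibration is good to about 2 mm. A picture is of the moment at which its call begins: read the wrist's pose just before it. calibration takes no time and is no camera call.
- hand_in(): hands the job in, once; it reports no verdict.
Trained networks look in the newest picture that a camera, given by its name, has taken for a name from the list of things; names that differ only in an ending like _2 or _b are one class to them, and where a whole thing is asked for, a point or a joint stands for the part that bears it (a point fixed in the world has none). Each returns a list of dicts, best first, with "conf" (0 to 1); they miss things now and then, are a little off and sometimes report something else, mostly with a low value. They report only what shows in the picture. A call takes as long as a camera call. They do not tell look-alikes from the thing itself.
- regions_of(thing, camera): "region" (400x640 bool, what is visible of it) and "point" ([column, row] in pixels, amid what is visible of it).
The state is a dict: "t": time; "q": joint angles; "joint_vel": joint speeds; "joint_torque": joint torques, N m; "eef_pos": TCP position; "tool_rot": TCP orientation; "contact_force": force on the tool from outside, world axes, zero at the start; "torque": the same for the moment, N m; "gripper_width": opening from 0.0 (shut) to 1.0 (fully open).
Only numpy, scipy, OpenCV 4.12 (cv2) and the standard library are available. Lean on these libraries where they do the work, as an engineer would, in place of code of your own. Each camera call takes 0.05 s, during which the arm holds its last target.

## Working session

There is one attempt and no reset: what is moved stays moved. The work goes in short steps, Python scripts to look and compute and a tool call to move; the robot and the scene stay as the last step left them, time stands still between calls to the robot, and variables do not carry over. Pictures are saved under pics/ and viewed, and the job is handed in when it is done.

Besides the shell and the picture viewer there is one more tool, called after ">>>" by a JSON object that holds its "name" and its "arguments". send_rows: Moves the arm, as the interface text tells. Its arguments: {"type":"object","properties":{"motion":{"type":"string"},"newtons":{"type":"number"}},"required":["motion"]}

```bash
mkdir -p pics
cat > h.py <<'E'
import numpy as np, cv2
from station import *
def save(n,img): cv2.imwrite('pics/'+n+'.png',img[:,:,::-1])
E
python3 - <<'E'
from h import *
o=get_obs(); print({k:np.round(v,3) for k,v in o.items()}, hold_point_z)
for c in ['scene','top']:
    save(c+'1',read_camera(c)); k=calibration(c); print(c,k)
    for th in ['sleeve_centre','post_base','button']:
        for r in regions_of(th,c):
            ys,xs=np.nonzero(r['region']); print(th,round(r['conf'],2),np.round(r['point']),len(xs),xs.min() if len(xs) else 0,xs.max(),ys.min(),ys.max())
E
```

```text
{'t': np.float64(0.0), 'q': array([ 1.155,  0.478,  0.022,  1.556, -0.012,  1.109, -0.083]), 'joint_vel': array([ 0.   , -0.   , -0.   , -0.001,  0.001, -0.001, -0.   ]), 'joint_torque': array([ 0.0000e+00, -5.9645e+01,  1.6080e+00, -2.8119e+01,  1.2000e-02,
        9.0000e-03,  0.0000e+00]), 'eef_pos': array([ 0.204, -0.643,  0.23 ]), 'tool_rot': array([-0.001,  0.988,  0.153, -0.   ]), 'contact_force': array([ 0.486, -0.653, -0.396]), 'torque': array([-0.039, -0.023,  0.005]), 'gripper_width': np.float64(1.001)} 0.0187
scene {'mtx': array([[477.75158929,   0.        , 317.44281336],
       [  0.        , 477.75158929, 195.33610271],
       [  0.        ,   0.        ,   1.        ]]), 'R': array([[-0.7379537 ,  0.6748442 , -0.00310665],
       [ 0.53116655,  0.57798781, -0.61950963],
       [-0.41627687, -0.45881957, -0.78498291]]), 't': array([ 0.33855397, -0.22957518,  1.19202182])}
sleeve_centre 0.83 [296. 224.] 874 283 307 204 246
sleeve_centre 0.8 [335. 211.] 936 323 350 189 232
sleeve_centre 0.58 [389. 204.] 951 377 407 186 229
post_base 0.86 [225. 153.] 2306 192 262 128 179
top {'mtx': array([[485.81371056,   0.        , 324.48146338],
       [  0.        , 485.81371056, 201.38899506],
       [  0.        ,   0.        ,   1.        ]]), 'R': array([[-0.02893571, -0.99931761, -0.02295721],
       [-0.99539127,  0.03090749, -0.09077961],
       [ 0.09142722,  0.02022463, -0.99560636]]), 't': array([0.05278779, 0.51648893, 0.83292237])}
sleeve_centre 0.93 [325. 182.] 653 310 339 166 198
sleeve_centre 0.72 [310. 230.] 577 296 324 216 243
sleeve_centre 0.72 [271. 281.] 622 256 286 270 298
button 0.53 [483. 187.] 49 477 484 185 192
```

Run:
```python
import cv2
a=cv2.imread('pics/scene1.png');b=cv2.imread('pics/top1.png')
cv2.imwrite('pics/s1c.png',cv2.resize(a[100:270,170:430],None,fx=3,fy=3,interpolation=cv2.INTER_CUBIC))
cv2.imwrite('pics/t1c.png',cv2.resize(b[140:310,240:580],None,fx=2.3,fy=2.3,interpolation=cv2.INTER_CUBIC))
```

```text
(no output)
```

View pics/scene1.png

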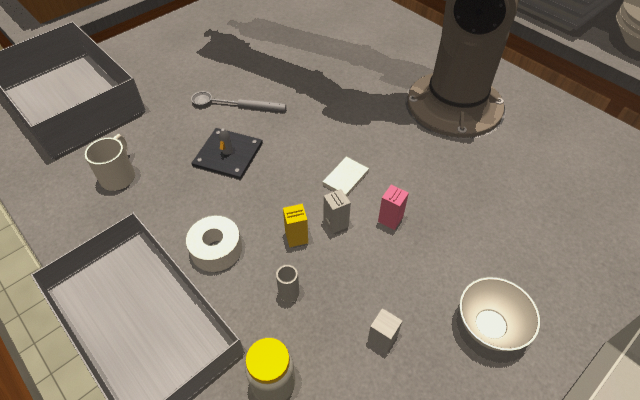

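View pics/top1.png

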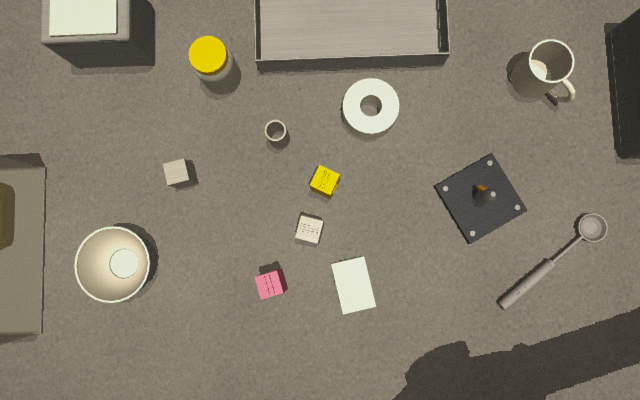

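View pics/s1c.png

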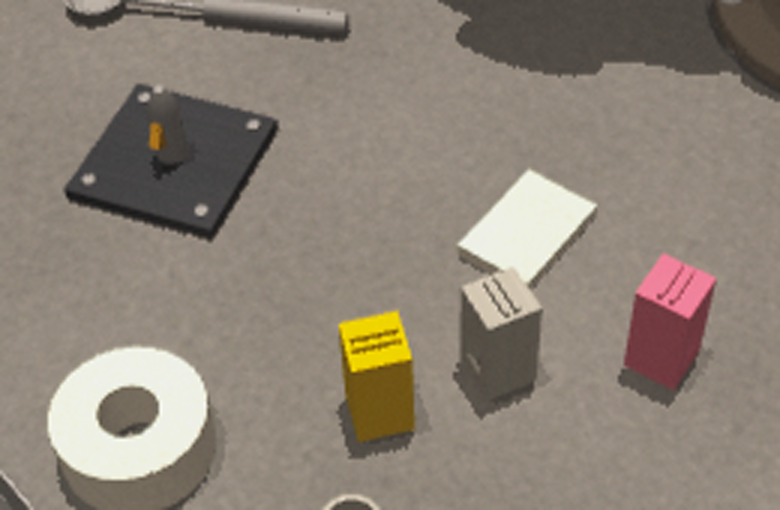

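View pics/t1c.png

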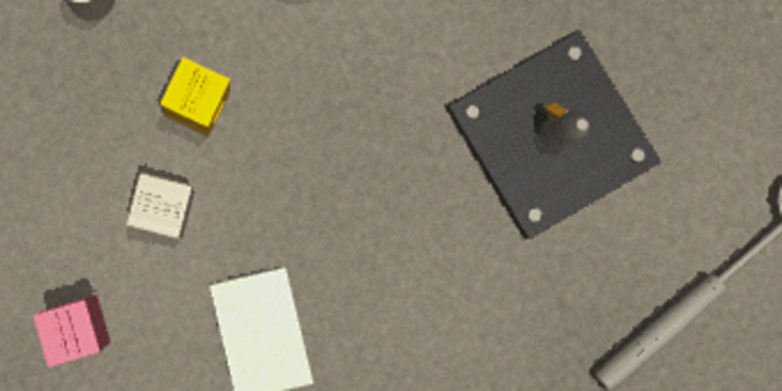

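Run:
```python
import cv2
a=cv2.imread('pics/scene1.png');b=cv2.imread('pics/top1.png')
f=lambda im,y,x,h,w,s:cv2.resize(im[y:y+h,x:x+w],None,fx=s,fy=s,interpolation=cv2.INTER_CUBIC)
cv2.imwrite('pics/s2.png',cv2.convertScaleAbs(cv2.hconcat([f(a,185,315,50,40,10),f(a,125,205,50,40,10)]),alpha=1.4))
cv2.imwrite('pics/t2.png',cv2.convertScaleAbs(cv2.hconcat([f(b,210,290,40,40,10),f(b,175,465,40,40,10)]),alpha=1.3))
```

```text
(no output)
```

View pics/s2.png

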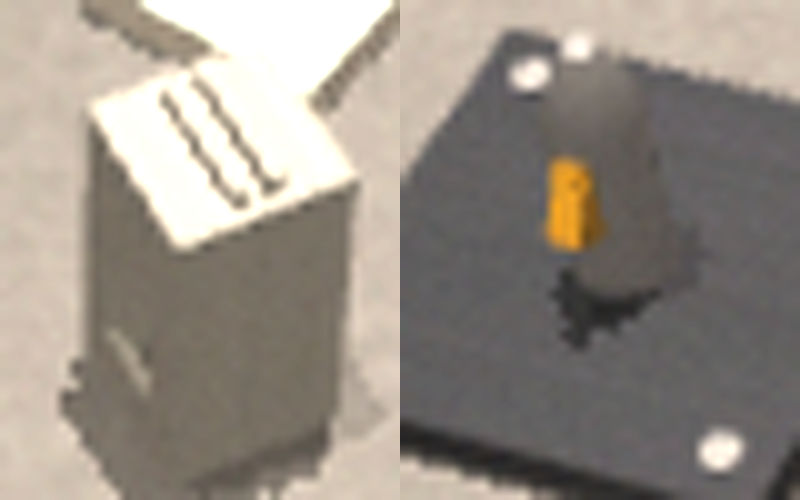

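View pics/t2.png

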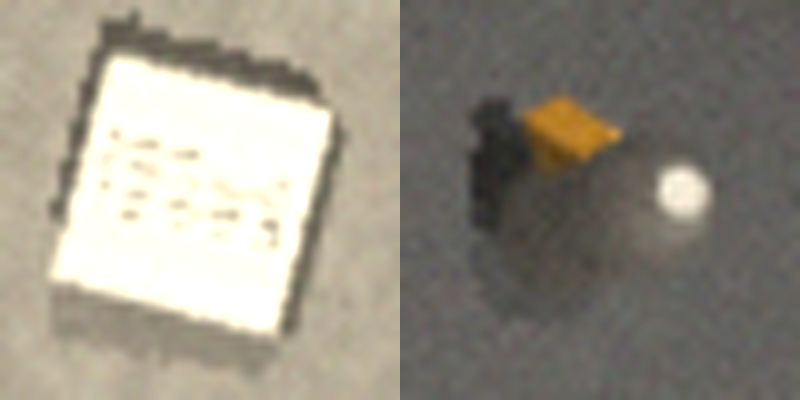

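```bash
cat >> h.py <<'E'
from scipy.optimize import minimize,least_squares
def proj(X,k):
    c=np.asarray(X)@k['R'].T+k['t']; p=c@k['mtx'].T; return p[:,:2]/p[:,2:]
def unproj(p,z,k):
    p=np.atleast_2d(p); d=np.c_[p,np.ones(len(p))]@np.linalg.inv(k['mtx']).T@k['R']; C=-k['R'].T@k['t']
    return C+d*((z-C[2])/d[:,2])[:,None]
E
python3 - <<'E'
from h import *
ks=calibration('scene');kt=calibration('top')
print('cams',-ks['R'].T@ks['t'],-kt['R'].T@kt['t'])
T=unproj([[300.8,215.3],[323.3,221],[317.5,243.3],[295.3,238]],.08,kt); print('top',T.round(4),T.mean(0),np.linalg.norm(np.diff(T,axis=0),axis=1))
S=unproj([[324,195.5],[350.8,203],[333,210]],.08,ks);print('scene',S.round(4))
d=S[2]-S[0];print('left edge dir',np.degrees(np.arctan2(d[1],d[0])), S[:2].mean(0))
o=2.3
P=np.array([[447,104],[579,31],[660,160],[528,238]])/o+[240,140]
B=unproj(P,.012,kt);print('plate',B.round(4),B.mean(0),np.linalg.norm(np.diff(B,axis=0),axis=1)); d=np.diff(B,axis=0);print(np.degrees(np.arctan2(d[:,1],d[:,0])))
P=np.array([[137,84],[277,124],[212,234],[67,188]])/3+[170,100]
B=unproj(P,.012,ks);print('plate',B.round(4),B.mean(0),np.linalg.norm(np.diff(B,axis=0),axis=1))
print('posttop',unproj([465+28.3-10*2.5+24.9-.0,175+19.2],.078,kt) ,unproj([[493.2,194.2]],.078,kt), unproj([[222.6,129.8]],.078,ks))
print('button tip z.038', unproj([[465+13,175+11.5]],.038,kt), unproj([[205+15.7,125+24.5]],.038,ks))
E
```

```text
cams [0.86799093 0.45114342 0.79454449] [0.43948425 0.01994284 0.87736133]
top [[0.4909 0.0758 0.08  ]
 [0.4804 0.039  0.08  ]
 [0.4442 0.0496 0.08  ]
 [0.4539 0.0857 0.08  ]] [0.46738498 0.06251716 0.08      ] [0.03823208 0.03770582 0.03744614]
scene [[0.4801 0.0422 0.08  ]
 [0.4553 0.0895 0.08  ]
 [0.4912 0.0787 0.08  ]]
left edge dir 73.11842933258387 [0.46770076 0.06587141 0.08      ]
plate [[ 0.5418 -0.1594  0.012 ]
 [ 0.5958 -0.2645  0.012 ]
 [ 0.4933 -0.3202  0.012 ]
 [ 0.4365 -0.2161  0.012 ]] [ 0.51686398 -0.24004417  0.012     ] [0.1180941  0.11666643 0.11865157]
[ -62.82207299 -151.44160046  118.59050032]
plate [[ 0.4931 -0.3169  0.012 ]
 [ 0.4396 -0.2081  0.012 ]
 [ 0.5425 -0.153   0.012 ]
 [ 0.5944 -0.261   0.012 ]] [ 0.5173905 -0.2347242  0.012    ] [0.12119331 0.11672837 0.1198635 ]
posttop [[ 0.51613769 -0.24109357  0.078     ]] [[ 0.51613769 -0.24109357  0.078     ]] [[ 0.51694146 -0.2374219   0.078     ]]
button tip z.038 [[ 0.53414815 -0.22891647  0.038     ]] [[ 0.53632054 -0.2281814   0.038     ]]
```

>>> {"name": "send_rows", "arguments": {"motion": "2.1 2.7 0 0 0 -2.4 0;2.1 2.7 0 0 0 -2.4 0;2.1 2.7 0 0 0 -2.4 0;2.1 2.7 0 0 0 -2.4 0;2.1 2.7 0 0 0 -2.4 0;2.1 2.7 0 0 0 -2.4 0;2.1 2.7 0 0 0 -2.4 0;2.1 2.7 0 0 0 -2.4 0;2.1 2.7 0 0 0 -2.4 0;2.1 2.7 0 0 0 -2.4 0;2.1 2.7 0 0 0 -2.4 0;2.1 2.7 0 0 0 -2.4 0;2.1 2.7 0 0 0 -2.4 0;0 0 0 0 0 0 0"}}

```text
t: 1.57
eef_pos: [0.4821, -0.2757, 0.233]
tool_rot: [0.001, 0.991, -0.136, 0.0]
contact_force: [1.1, 0.0, -0.3]
gripper_width: 1.005
```

```bash
cat >> h.py <<'E'
from scipy.spatial.transform import Rotation as Ro
def wristk():
    o=get_obs(); k=dict(calibration('wrist')); H=np.array(k['hand_eye'])
    q=o['tool_rot']; T=np.eye(4); T[:3,:3]=Ro.from_quat([q[1],q[2],q[3],q[0]]).as_matrix(); T[:3,3]=o['eef_pos']
    W=np.linalg.inv(T@H); k['R']=W[:3,:3];k['t']=W[:3,3]; return k
E
python3 - <<'E'
from h import *
k=wristk(); im=read_camera('wrist'); save('w1',im); np.savez('w1.npz',**k)
print(k['hand_eye'],proj([[.517,-.2385,.078],[.517,-.2385,.012],[.536,-.2283,.038]],k))
E
```

```text
[[ 1.26472611e-04 -9.52895567e-01 -3.03298568e-01  7.73202223e-02]
 [ 9.99999607e-01 -1.45734923e-04  8.74856497e-04  4.26202441e-04]
 [-8.77848072e-04 -3.03298560e-01  9.52895174e-01 -1.42274301e-01]
 [ 0.00000000e+00  0.00000000e+00  0.00000000e+00  1.00000000e+00]] [[280.32385001 161.70483351]
 [287.81656599 152.40743626]
 [271.85056064 142.37867178]]
```

View pics/w1.png

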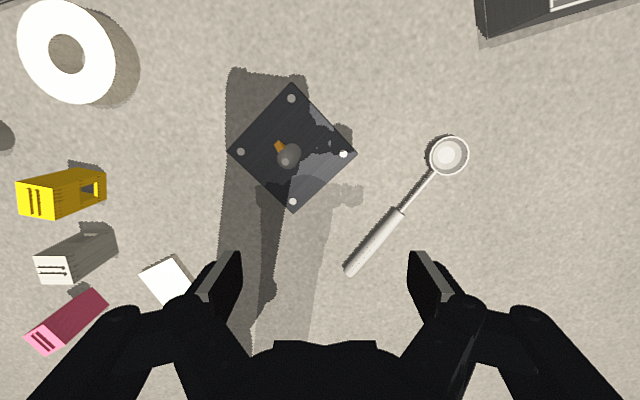

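Run:
```python
from h import *
k=dict(np.load('w1.npz')); 
B=unproj([[292,82],[357,152],[293,213],[227,150]],.012,k);print(B.round(4),B.mean(0),k['mtx'][0,0]); d=np.diff(B,axis=0);print(np.degrees(np.arctan2(d[:,1],d[:,0])),np.linalg.norm(d,axis=1))
im=cv2.imread('pics/w1.png')
cv2.imwrite('pics/w1c.png',cv2.resize(im[75:220,220:365],None,fx=4,fy=4,interpolation=cv2.INTER_CUBIC))
```

```text
[[ 0.5949 -0.2688  0.012 ]
 [ 0.4937 -0.3234  0.012 ]
 [ 0.4368 -0.22    0.012 ]
 [ 0.5407 -0.1652  0.012 ]] [ 0.51652966 -0.24436061  0.012     ] 284.77482211209383
[-151.64857671  118.83972547   27.81562158] [0.11495958 0.11801365 0.11752771]
```

View pics/w1c.png

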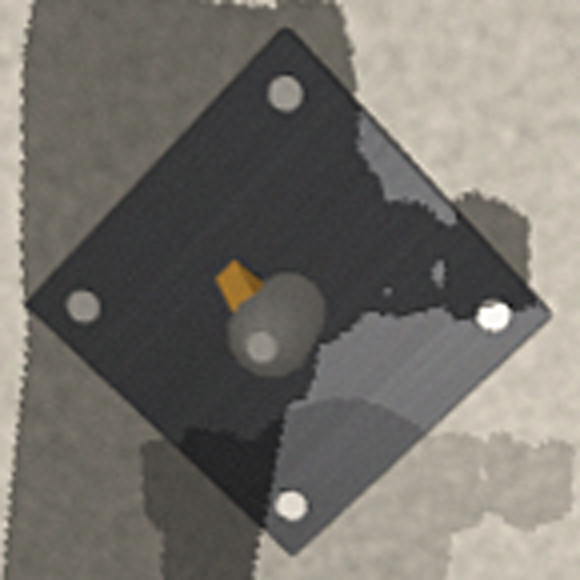

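>>> {"name": "send_rows", "arguments": {"motion": "1 3.4 0 0 0 0 0;1 3.4 0 0 0 0 0;0 3.4 0 0 0 0 0;0 3.4 0 0 0 0 0;0 3.4 0 0 0 0 0;0 3.4 0 0 0 0 0;-1 3.4 0 0 0 0 0;-1 3.4 0 0 0 0 0;-1 3.4 0 0 0 0 0;-1 3.4 0 0 0 0 0;0 0 0 0 0 0 0"}}

```text
t: 2.53
eef_pos: [0.4549, 0.0614, 0.2347]
tool_rot: [0.005, 0.99, -0.144, 0.002]
contact_force: [-0.1, -0.1, 0.1]
gripper_width: 1.001
```

Run:
```python
from h import *
k=wristk(); im=read_camera('wrist'); save('w2',im); np.savez('w2.npz',**k)
for r in regions_of('sleeve_centre','wrist'): print(r['conf'],r['point'])
c,s=np.cos(np.radians(-16)),np.sin(np.radians(-16));R=np.array([[c,-s],[s,c]])
for z in (.08,0): print(proj(np.c_[np.array([[.019,.019],[.019,-.019],[-.019,-.019],[-.019,.019]])@R.T+[.4675,.064],[z]*4],k).round(1))
cv2.imwrite('pics/w2.png',cv2.resize(im[:,:,::-1][50:300,180:460],None,fx=2.4,fy=2.4,interpolation=cv2.INTER_CUBIC))
```

```text
0.97 [288.8, 245.8]
0.68 [316.3, 168.6]
0.67 [322.7, 88.5]
[[298.1 156.3]
 [334.4 155.9]
 [334.4 190.9]
 [299.4 191.3]]
[[302.8 146.8]
 [331.8 146.5]
 [331.8 174.8]
 [303.7 175.2]]
```

View pics/w2.png

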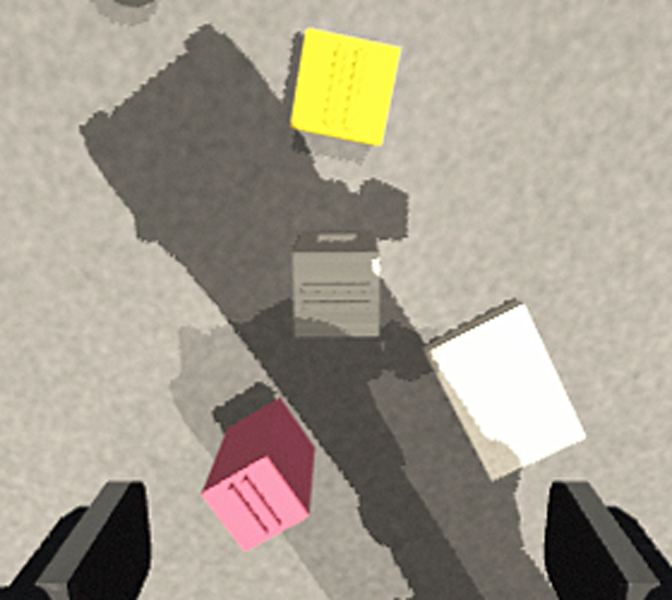

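>>> {"name": "send_rows", "arguments": {"motion": "1.3 0 -2 0.6 0.1 0 0;0 0 -3 0 0 0 0;0 0 -3 0 0 0 0;0 0 -3 0 0 0 0;0 0 0 0 0 0 0"}}

```text
t: 3.05
eef_pos: [0.475, 0.045, 0.1238]
tool_rot: [0.002, 0.988, -0.154, 0.006]
contact_force: [-0.5, -0.8, -0.3]
gripper_width: 1.002
```

>>> {"name": "send_rows", "arguments": {"motion": "-0.7 1.7 0 0.3 0.6 1.2 0;0 0 0 0 0 0 0;0 0 0 0 0 0 0"}}

```text
t: 3.3
eef_pos: [0.4687, 0.0579, 0.1247]
tool_rot: [0.001, 0.989, -0.146, -0.001]
contact_force: [0.4, -0.5, 0.1]
gripper_width: 1.0
```

>>> {"name": "send_rows", "arguments": {"motion": "0 0.4 -1.5 0 0 0 0;0 0.2 -1.5 0 0 0 0;0 0 0 0 0 0 0"}}

```text
t: 3.55
eef_pos: [0.473, 0.063, 0.0991]
tool_rot: [0.0, 0.989, -0.148, 0.004]
contact_force: [-0.6, 0.2, -0.8]
gripper_width: 0.999
```

Run:
```python
from h import *
k=wristk(); im=read_camera('wrist'); save('w3',im);np.savez('w3.npz',**k)
o=get_obs();print(o['eef_pos'],o['tool_rot'])
c,s=np.cos(np.radians(-16)),np.sin(np.radians(-16));R=np.array([[c,-s],[s,c]])
print(proj(np.c_[np.array([[.019,.019],[.019,-.019],[-.019,-.019],[-.019,.019]])@R.T+[.4675,.064],[.08]*4],k).round(1))
```

```text
[0.47371078 0.06303272 0.1002641 ] [-1.26418841e-04  9.89043535e-01 -1.47560150e-01  4.34421624e-03]
[[292.8 218.9]
 [355.2 217.9]
 [354.3 272.7]
 [295.7 273.6]]
```

View pics/w3.png

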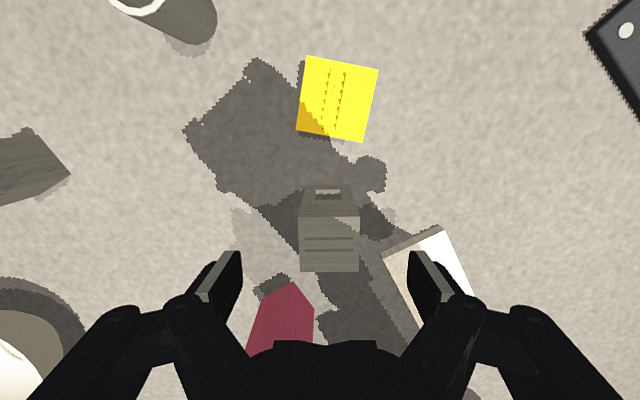

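>>> {"name": "send_rows", "arguments": {"motion": "-0.5 -0.2 -1.0 0 0.5 0.3 0;0 0 -1.5 0 0 0 0;0 0 0 0 0 0 0"}}

```text
t: 3.85
eef_pos: [0.4712, 0.0602, 0.078]
tool_rot: [-0.0, 0.989, -0.145, 0.003]
contact_force: [-1.3, 0.0, 0.5]
gripper_width: 1.001
```

>>> {"name": "send_rows", "arguments": {"motion": "-0.2 0 -1.0 0 0.3 0 0;-0.1 0 -1.3 0 0 0 0;0 0 -1.3 0 0 0 0;0 0 -0.6 0 0 0 0;0 0 0 0 0 0 0"}}

```text
t: 4.27
eef_pos: [0.4695, 0.0591, 0.0364]
tool_rot: [0.0, 0.989, -0.146, 0.002]
contact_force: [-0.5, -0.1, -0.5]
gripper_width: 1.0
```

>>> {"name": "send_rows", "arguments": {"motion": "0 0 0 0 0.2 0 0.3;0 0 0 0 0 0 1;0 0 0 0 0 0 1;0 0 0 0 0 0 1;0 0 0 0 0 0 1;0 0 0 0 0 0 1;0 0 0 0 0 0 1;0 0 0 0 0 0 1;0 0 0 0 0 0 1", "newtons": 50}}

```text
t: 5.02
eef_pos: [0.4705, 0.0591, 0.0386]
tool_rot: [-0.0, 0.989, -0.146, 0.001]
contact_force: [-0.2, 0.7, -1.4]
gripper_width: 0.438
```

>>> {"name": "send_rows", "arguments": {"motion": "0 0 1 0 0 0 1;0 0 2 0 0 0 1;0 0 3 0 0 0 1;0 0 3 0 0 0 1;0 0 3 0 0 0 1;0.5 -1 0 0 0 3.7 1;0.5 -2 0 0 0 3.7 1;0.5 -3 0 0 0 3.7 1;0.5 -3 0 0 0 3.7 1;0.5 -3 0 0 0 3.7 1;0.5 -3 0 0 0 3.7 1;0.5 -3 0 0 0 3.7 1;0.5 -3 0 0 0 3.7 1;0.5 -3 0 0 0 3.7 1;0 -2 0 0 0 3.7 1;0 -1 0 0 0 3.7 1;0 0 0 0 0 0 1;0 0 0 0 0 0 1"}}

```text
t: 6.52
eef_pos: [0.5106, -0.2221, 0.1771]
tool_rot: [0.0, 0.974, 0.227, 0.003]
contact_force: [0.1, 0.1, -2.4]
gripper_width: 0.438
```

>>> {"name": "send_rows", "arguments": {"motion": "0.6 -1.8 0 0 0.3 1.8 1;0 0 0 0 0 0 1;0 0 0 0 0 0 1"}}

```text
t: 6.77
eef_pos: [0.5166, -0.2365, 0.178]
tool_rot: [-0.001, 0.97, 0.242, -0.0]
contact_force: [0.1, 0.4, -2.3]
gripper_width: 0.436
```

Run:
```python
from h import *
k=wristk(); im=read_camera('wrist'); save('w4',im);np.savez('w4.npz',**k)
o=get_obs();print(o['eef_pos'],o['tool_rot'],o['contact_force'])
a=read_camera('scene');b=read_camera('top');save('s4',a);save('t4',b)
f=lambda im,y,x,h,w,s:cv2.resize(im[y:y+h,x:x+w,::-1],None,fx=s,fy=s,interpolation=cv2.INTER_CUBIC)
cv2.imwrite('pics/st4.png',cv2.hconcat([f(a,50,150,130,130,3),f(b,130,420,130,130,3)]))
```

```text
[ 0.51662704 -0.23692115  0.17811307] [-9.45484477e-04  9.70192327e-01  2.42334382e-01 -5.29112846e-05] [-0.13416853 -0.99049919 -1.7978045 ]
```

View pics/w4.png

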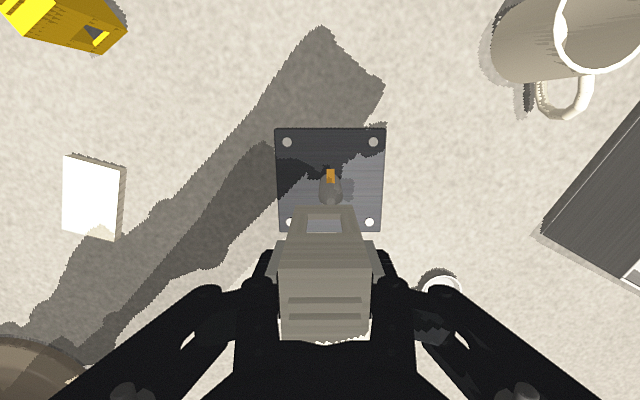

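View pics/st4.png

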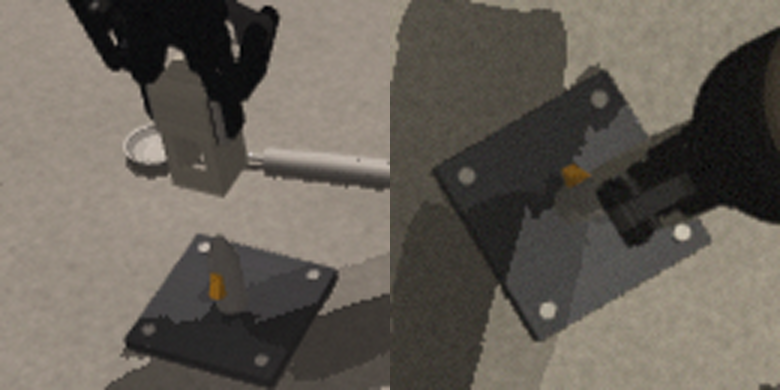

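Run:
```python
from h import *
im=cv2.imread('pics/w4.png')
cv2.imwrite('pics/w4c.png',cv2.resize(im[120:345,260:400],None,fx=4,fy=4,interpolation=cv2.INTER_CUBIC)[:,:])
cv2.imwrite('pics/w4d.png',cv2.resize(im[115:265,260:400],None,fx=5,fy=4,interpolation=cv2.INTER_CUBIC)[:,:])
```

```text
(no output)
```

View pics/w4d.png

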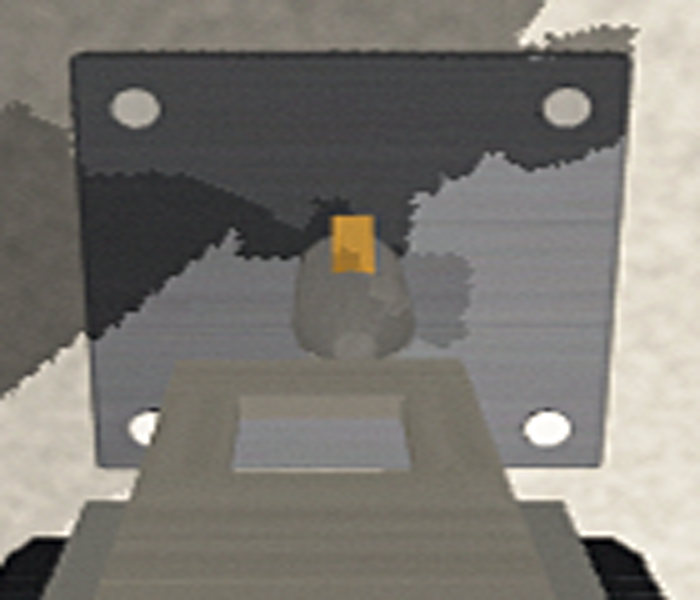

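Run:
```python
from h import *
k=dict(np.load('w4.npz')); H=k['hand_eye'];K=np.linalg.inv(k['mtx']);print(k['mtx'])
u=lambda a,b:[260+a/5,115+b/4]
L=np.array(u(176,360)+[1]);Rr=np.array(u(467,360)+[1])
d=.038/(np.linalg.norm(K@L-K@Rr))
for p in(L,Rr):
    c=K@p*d; t=H@np.r_[c,1]; w=k['R'].T@(c-k['t']); print('tool',t[:3].round(4),'world',w.round(4))
P=unproj([u(72,54),u(632,54),u(604,467),u(98,467)],.012,k); print(P,P.mean(0))
dd=np.diff(P,axis=0);print(np.degrees(np.arctan2(dd[:,1],dd[:,0])),np.linalg.norm(dd,axis=1))
B=unproj([u(355,345)],.078,k);print(B)
print(unproj([u(354,216)],.038,k))
# scene estimates: predicted sleeve positions
```

```text
[[284.77482211   0.         324.32621115]
 [  0.         284.77482211 198.68941277]
 [  0.           0.           1.        ]]
tool [ 0.0167 -0.0188  0.0336] world [ 0.5224 -0.212   0.1445]
tool [0.0167 0.0192 0.0336] world [ 0.5403 -0.2456  0.1444]
[[ 0.54156981 -0.16340686  0.012     ]
 [ 0.59706596 -0.26753517  0.012     ]
 [ 0.49307041 -0.32433487  0.012     ]
 [ 0.43682385 -0.21901945  0.012     ]] [ 0.51713251 -0.24357409  0.012     ]
[ -61.94420115 -151.3577648   118.10565703] [0.11799376 0.11849591 0.11939437]
[[ 0.51713033 -0.24299456  0.078     ]]
[[ 0.53591847 -0.23349662  0.038     ]]
```

Run:
```python
from h import *
k=calibration('scene')
S=unproj(np.array([[172,183],[222,196],[246,161]])/3+[150,50],.1395,k);print(S, (S[0]+S[2])/2)
print(unproj([[222.6,129.8],],.078,k))
a=cv2.imread('pics/s4.png')
cv2.imwrite('pics/s4c.png',cv2.resize(a[60:180,185:270],None,fx=6,fy=5,interpolation=cv2.INTER_CUBIC))
```

```text
[[ 0.53803309 -0.24415809  0.1395    ]
 [ 0.52067026 -0.21060452  0.1395    ]
 [ 0.4878746  -0.22836423  0.1395    ]] [ 0.51295384 -0.23626116  0.1395    ]
[[ 0.51694146 -0.2374219   0.078     ]]
```

View pics/s4c.png

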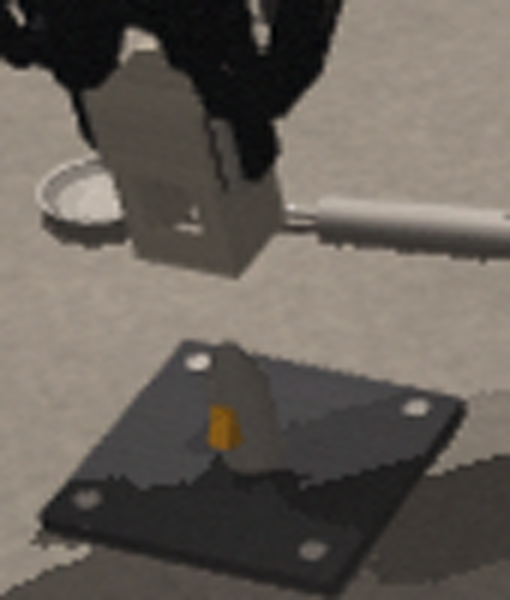

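>>> {"name": "send_rows", "arguments": {"motion": "0.3 -0.3 -1 0 0 0 1;0 0 -1.5 0 0 0 1;0 0 -1.5 0 0 0 1;0 0 -1 0 0 0 1;0 0 0 0 0 0 1;0 0 0 0 0 0 1"}}

```text
t: 7.42
eef_pos: [0.5205, -0.2366, 0.1246]
tool_rot: [-0.001, 0.97, 0.244, 0.0]
contact_force: [0.6, -0.6, -1.8]
gripper_width: 0.434
```

Run:
```python
from h import *
k=wristk(); im=read_camera('wrist'); save('w5',im);np.savez('w5.npz',**k)
o=get_obs();print(o['eef_pos'],o['tool_rot'],o['contact_force'])
a=read_camera('scene');save('s5',a)
cv2.imwrite('pics/ws5.png',cv2.hconcat([cv2.resize(im[120:270,260:400,::-1],(420,450),interpolation=cv2.INTER_CUBIC),cv2.resize(a[75:165,185:260,::-1],(375,450),interpolation=cv2.INTER_CUBIC)]))
```

```text
[ 0.52035958 -0.23655913  0.12460772] [-1.12806855e-03  9.69769596e-01  2.44019633e-01  2.77578953e-04] [-0.27330354  1.03766072 -2.02627059]
```

View pics/ws5.png

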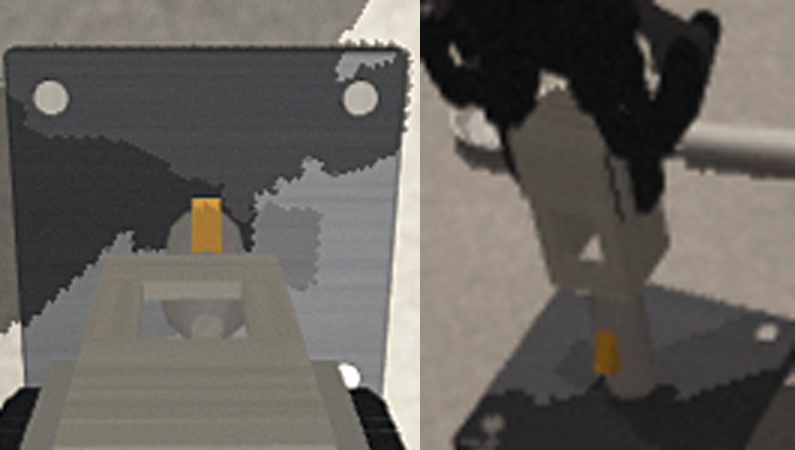

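Run:
```python
from h import *
k=dict(np.load('w5.npz'))
u=lambda a,b:[260+a/3,120+b/3]
P=unproj([u(208,325)],.078,k);S=unproj([u(103,256),u(278,256)],.1246-.0386,k)
print(P,S,np.linalg.norm(S[0]-S[1]))
c=S.mean(0)-.019*np.array([np.cos(.491),np.sin(.491),0]);print(c,P-c)
```

```text
[[ 0.517465   -0.24256712  0.078     ]] [[ 0.52405118 -0.21206807  0.086     ]
 [ 0.54262139 -0.24657853  0.086     ]] 0.03918959102354449
[ 0.51658091 -0.23828195  0.086     ] [[ 0.00088409 -0.00428517 -0.008     ]]
```

>>> {"name": "send_rows", "arguments": {"motion": "0.1 -0.4 0 0 0 0 1;0 0 0 0 0 0 1;0 0 -0.7 0 0 0 1;0 0 0 0 0 0 1"}}

```text
t: 7.85
eef_pos: [0.5235, -0.2422, 0.1201]
tool_rot: [0.001, 0.97, 0.244, 0.003]
contact_force: [-1.2, -0.6, -2.7]
gripper_width: 0.441
```

>>> {"name": "send_rows", "arguments": {"motion": "-0.2 0.15 -0.4 0 0.3 0 1;0 0 -0.6 0 0 0 1;0 0 -0.6 0 0 0 1;0 0 0 0 0 0 1"}}

```text
t: 8.18
eef_pos: [0.5214, -0.2407, 0.1028]
tool_rot: [0.0, 0.97, 0.243, 0.0]
contact_force: [-0.7, -0.2, -2.1]
gripper_width: 0.442
```

>>> {"name": "send_rows", "arguments": {"motion": "0 0 -0.6 0 0 0 1;0 0 -0.6 0 0 0 1;0 0 0 0 0 0 1"}}

```text
t: 8.43
eef_pos: [0.5211, -0.2405, 0.0891]
tool_rot: [-0.0, 0.97, 0.244, -0.0]
contact_force: [0.3, -0.5, -2.4]
gripper_width: 0.443
```

>>> {"name": "send_rows", "arguments": {"motion": "0 0 -0.6 0 0 0 1;0 0 -0.6 0 0 0 1;0 0 0 0 0 0 1"}}

```text
t: 8.68
eef_pos: [0.5225, -0.2405, 0.0765]
tool_rot: [0.001, 0.97, 0.244, 0.001]
contact_force: [1.3, -0.8, -3.2]
gripper_width: 0.436
```

Run:
```python
from h import *
im=read_camera('wrist'); a=read_camera('scene')
o=get_obs();print(o['eef_pos'],o['tool_rot'],o['contact_force'])
cv2.imwrite('pics/ws6.png',cv2.hconcat([cv2.resize(im[120:270,260:400,::-1],(420,450),interpolation=cv2.INTER_CUBIC),cv2.resize(a[75:165,185:260,::-1],(375,450),interpolation=cv2.INTER_CUBIC)]))
```

```text
[ 0.52247897 -0.24042127  0.07691018] [4.31063147e-04 9.69854824e-01 2.43681240e-01 9.42018875e-04] [ 0.21213637  0.3435352  -3.26642184]
```

View pics/ws6.png

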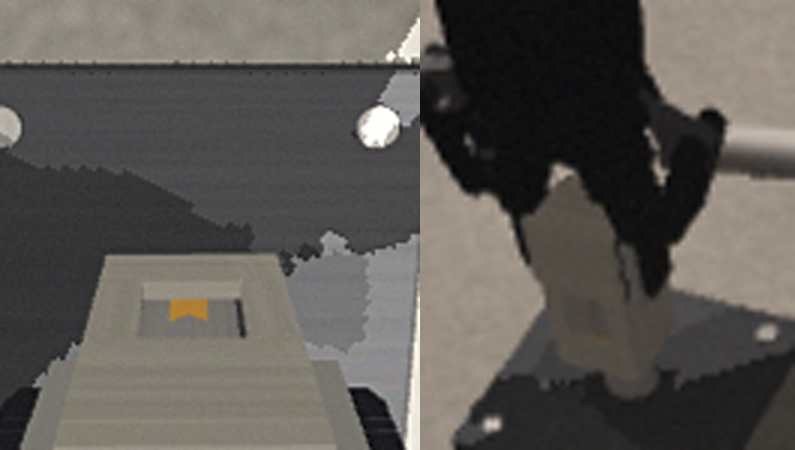

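>>> {"name": "send_rows", "arguments": {"motion": "0 0 -0.6 0 0 0 1;0 0 -0.6 0 0 0 1;0 0 -0.5 0 0 0 1;0 0 0 0 0 0 1"}}

```text
t: 9.12
eef_pos: [0.523, -0.2414, 0.0596]
tool_rot: [0.001, 0.97, 0.243, 0.002]
contact_force: [1.3, -0.3, -3.5]
gripper_width: 0.442
```

>>> {"name": "send_rows", "arguments": {"motion": "-0.1 0.1 -0.4 0 0.2 0 1;0 0 -0.4 0 0 0 1;0 0 -0.3 0 0 0 1;0 0 0 0 0 0 1"}}

```text
t: 9.45
eef_pos: [0.5222, -0.24, 0.0502]
tool_rot: [0.001, 0.97, 0.243, -0.001]
contact_force: [-1.2, -1.0, -2.4]
gripper_width: 0.437
```

Push gently to confirm it bottoms out.

>>> {"name": "send_rows", "arguments": {"motion": "0 0 -0.2 0 0 0 1;0 0 -0.3 0 0 0 1;0 0 -0.3 0 0 0 1"}}

```text
t: 9.7
eef_pos: [0.5223, -0.24, 0.0497]
tool_rot: [0.002, 0.97, 0.243, -0.002]
contact_force: [-12.6, 5.2, 36.5]
gripper_width: 0.439
```

Run:
```python
from h import *
im=read_camera('wrist'); a=read_camera('scene')
o=get_obs();print(o['eef_pos'],o['tool_rot'],o['contact_force'])
cv2.imwrite('pics/ws7.png',cv2.hconcat([cv2.resize(im[120:270,260:400,::-1],(420,450),interpolation=cv2.INTER_CUBIC),cv2.resize(a[75:165,185:260,::-1],(375,450),interpolation=cv2.INTER_CUBIC)]))
```

```text
[ 0.52231809 -0.23999776  0.04965778] [ 0.00199901  0.96999086  0.24312756 -0.00165091] [-12.1948352    3.43029231  34.33192699]
```

View pics/ws7.png

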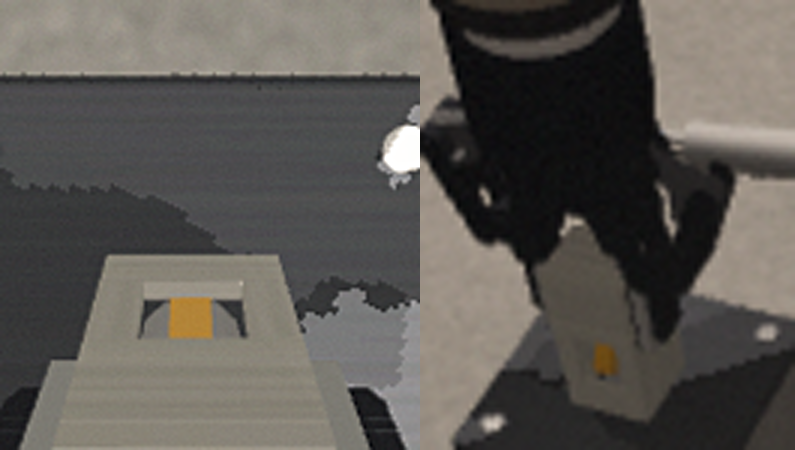

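>>> {"name": "send_rows", "arguments": {"motion": "0 0 0.1 0 0 0 1;0 0 0 0 0 0 0;0 0 0 0 0 0 0;0 0 0 0 0 0 0;0 0 0 0 0 0 0;0 0 0 0 0 0 0;0 0 0 0 0 0 0"}}

```text
t: 10.38
eef_pos: [0.5221, -0.2397, 0.0501]
tool_rot: [0.002, 0.97, 0.243, -0.002]
contact_force: [-0.3, -0.0, 0.1]
gripper_width: 0.999
```

>>> {"name": "send_rows", "arguments": {"motion": "0 0 1 0 0 0 0;0 0 1.5 0 0 0 0;0 0 1.5 0 0 0 0;0 0 2 0 0 0 0;0 0 2 0 0 0 0;0 0 3 0 0 0 0;0 0 3 0 0 0 0;-1 -2 2 0 0 0 0;-1 -3 0 0 0 0 0;-1 -3 0 0 0 0 0;-1 -3 0 0 0 0 0;-1 -3 0 0 0 0 0;0 -3 0 0 0 0 0;0 0 0 0 0 0 0;0 0 0 0 0 0 0"}}

```text
t: 11.63
eef_pos: [0.4677, -0.4132, 0.2286]
tool_rot: [0.004, 0.969, 0.247, 0.0]
contact_force: [0.6, 1.1, -0.1]
gripper_width: 1.0
```

Run:
```python
from h import *
im=read_camera('top'); a=read_camera('scene')
o=get_obs();print(o['eef_pos'],o['contact_force'],o['t'])
cv2.imwrite('pics/ws8.png',cv2.hconcat([cv2.resize(im[140:260,420:540,::-1],(420,420),interpolation=cv2.INTER_CUBIC),cv2.resize(a[85:190,185:270,::-1],(340,420),interpolation=cv2.INTER_CUBIC)]))
```

```text
[ 0.46796466 -0.41250684  0.22846412] [ 0.14022142  0.25905343 -0.41313911] 11.7333
```

View pics/ws8.png

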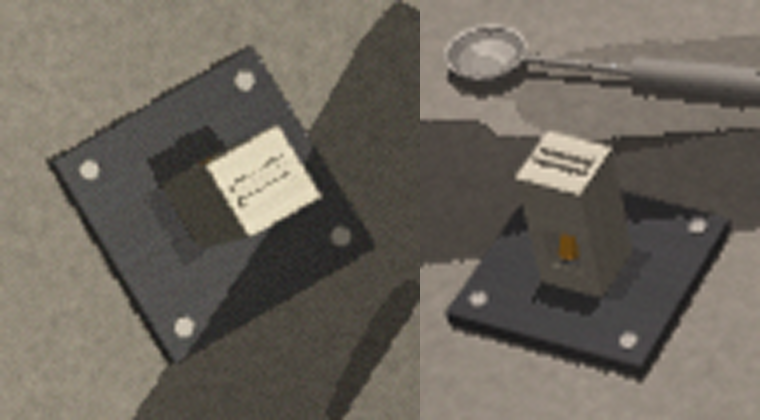

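Run:
```python
from h import *
a=read_camera('scene'); k=calibration('scene')
g=cv2.resize(a[110:170,200:250,::-1],None,fx=10,fy=10,interpolation=cv2.INTER_CUBIC); g=cv2.convertScaleAbs(g,alpha=1.5)
c,s=np.cos(np.radians(28)),np.sin(np.radians(28));R=np.array([[c,-s],[s,c]])
q=np.array([[.019,.019],[.019,-.019],[-.019,-.019],[-.019,.019]])@R.T
best=q+[.5185,-.2365]
for z in(.012,.092):
    p=(proj(np.c_[best,[z]*4],k)-[200,110]+.5)*10
    cv2.polylines(g,[p.astype(np.int32)],True,(0,0,255),1)
cv2.imwrite('pics/s9.png',g)
```

```text
(no output)
```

View pics/s9.png

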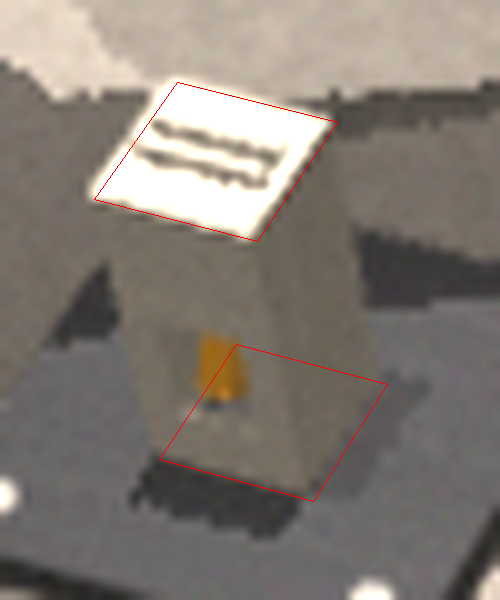

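The overlay of the seated model (foot at z = 12 mm, top at 92 mm) matches the picture. The button shows through the window at about (221,147) in the scene image, so I am handing in.

```bash
python3 -c "
from station import *
print(hand_in())"
```

```text
the job is handed in; nothing more can be done
None
```

The aluminium sleeve is seated on the foot with its window on the button's side, and I handed the job in at about 11.8 s of the 38 s allowed.

I gripped the sleeve by its plain walls, turned it about 45° to line up with the button, lowered it over the post and pressed until it stopped. The peak reading while pressing was about 37 N in z at the wrist, under the 120 N limit. I then eased off, opened the gripper and moved clear.

**Last checks:**
- **Button:** the scene camera shows it out through the window.
- **Seating and angle:** a model of the sleeve at full depth and 28° matches its outline in the picture. The tool was at about 28° when it let go, and the button direction measured 27–28°.
- **Robot clear:** the contact force is close to zero, and the gripper is well away from the stand.

**Disagreement:** the cameras differed by up to about 8 mm on where the post was sideways. I aligned mainly by where the wrist camera showed the post relative to the sleeve. The sleeve went on without side contact that I could see in the forces.

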